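# Lay out a hi-fi order for its packing photo

### The arm

A 7-joint arm with a two-finger parallel gripper is mounted at the origin on the work surface. World frame = base frame: x ahead of the robot, y to its left, z up, the work surface at z = 0. Lengths are in m, angles in degrees, forces in N, time in s.
With the tool pointing down it reaches from about 0.425 to 0.825 m from the base axis. Payload 3.6 kg.
Tool frame: the origin (TCP) lies on the centre line of the jaws, within the pads' length; the fingertips stand 14 mm ahead of it and the grasp point (between the pads) lies 5 mm behind it; z points along the fingers, y is the line along which they close (so a half turn about z gives the same grasp; the last joint's range is limited). The gripper opens to 93 mm and grips with 3 to 60 N. Pads are 15 mm wide; open, the fingers measure 128 mm over their backs; the gripper's body (75 mm by 188 mm) begins 65 mm behind the grasp point.
Start: joints at [73.138, 35.231, -0.722, 81.555, 0.464, 63.22, -2.315], TCP at [0.172, -0.627, 0.233] pointing down, gripper open.
Joint ranges: [-178.69, 178.69], [-17.37, 117.87], [-77.05, 75.6], [15.02, 138.74], [-78.02, 258.01], [0.78, 113.62], [-162.83, 162.83]. Speed limits (degrees/s): [159.86, 159.86, 180, 180, 180, 180, 180].

### API

Orientations are given as a 3x3 rotation matrix whose columns are the frame's x, y, z axes.
In Python, from station import r gives the robot as it stands.
- The arm moves only by the shell command python3 -m crank 'ROWS' [FORCE]. ROWS is text: rows parted by semicolons, each of 5 numbers parted by spaces: the opening, from 0 (shut) to 1 (fully open), then the shift along the world's x, y, z in mm, then the turn about the world's z in degrees. In form: jaw tx ty tz turn; .... A call has 1 to 10 rows; each row shifts and turns the commanded pose from where the row before left it; what a row does not reach is not made up. A row lasts 1/8 s, in which the tool goes at most 62.5 mm and 10.7 degrees, less where a joint would pass 70% of its speed; a pose out of reach is approached as far as the arm can. A call with a gripper value outside its range is refused whole. The fingers move at their own pace and stop on an object; FORCE is the grip in N (left out, the last holds). Time passes only in rows, so rows that do not move let the fingers close. It gives the time, the measured TCP pose, the force, the opening and the grip force at its end, in the units of the state.
- r.get_obs(): the state, without advancing time (a new reading comes with each control period).
- r.get_image(name): name is "scene" or "top" or "wrist"; returns a dict with "pixels" (420x560x3 uint8, red, green, blue), "vfov" (degrees; the focal length in pixels is half the picture's height over the tangent of half this angle, whatever the lens; pixels are square), "cx", "cy" (the principal point, pixels), "rvec" (rotation vector, rad) and "tvec" (3), from world to camera coordinates, as OpenCV has them. Camera axes: x right, y down, z forward; pixel columns grow to the right and rows downward; lengths in m; the calibration is good to about 2 mm. The wrist camera is an equidistant fisheye: a pixel r from the principal point sees the ray r / f radians off the axis. A picture is of the moment at which its call begins. There is no depth.
- r.sign_off(): hands the job in; it is judged then, once.
The state is a dict: "time": time; "qpos": joint angles; "qd": joint speeds; "tau": joint torques, N m; "ee_pos": TCP position; "orientation": TCP orientation; "ft_force": force on the tool from outside, world axes, zero at the start; "ft_torque": the same for the moment, N m; "grip_width": opening from 0.0 (shut) to 1.0 (fully open); "grasp_force": force on a finger pad.
Only numpy, scipy, OpenCV 4.12 (cv2) and the standard library are available. Lean on these libraries where they do the work, as an engineer would, in place of code of your own. Each camera call takes 0.05 s, during which the arm holds its last target. There are 200 camera calls.

### The job

On the grey mat, lay out this order for its packing photo, square with the two devices there, left and behind being as seen by someone standing at the robot and facing the bench: stand the teal box straight behind the black amplifier with about 30 mm clear between them, the white box to the left of the teal box, in line with it and again about 30 mm clear of it, and the round red case centred on top of the white box. Lay the remote, keys up, midway between the amplifier and the silver streamer, lengthwise from front to back, its middle level with the middles of the two devices. Do not move the two devices, and leave the tape roll and the parcel alone.

Things in the scene. Friction and masses are not known exactly. Their poses are not given: they have to be found in the camera images.
- mat: The photo mat: fixed light grey mat with a white border line, 260 mm (x) by 480 mm (y), 3 mm thick, lying on the bench, turned up to 0.2 rad. Origin: centre of its underside; its top is at z = 0.003. Its +x points away from the robot (behind), its +y to the left as seen from the robot (the +y side of the bench). The amplifier and the streamer stand on it side by side, both square with it; which of the two is on the left varies. The whole layout fits on it.
- amp: The headphone amplifier: black box 84 x 84 mm, 36 mm tall, with grille bars on its top and, on its front (-x, towards the robot), a brass knob that sticks out 13 mm. Stands loose on the mat, 0.9 kg; not to be moved. Origin: centre of its underside; z up. Its +x points to behind, its +y to the left. Its centre is 200 mm from the streamer's along their common y direction.
- streamer: The streamer: silver box of the same size (84 x 84 mm, 36 mm tall) with a dark front and a grey disc on its top. Stands loose on the mat, 0.9 kg; not to be moved. Origin: centre of its underside; z up. Its axes are parallel to the amplifier's.
- teal_box: Teal retail carton, closed and rigid, 60 x 60 mm square, 38 mm tall, about 0.16 kg, white headphone picture on top. Origin: centre of its underside; z up. Its x and y are square to its sides. Starts on the bench beside the mat; either pair of sides may face forward in the layout.
- white_box: White retail carton, closed and rigid, 64 x 64 mm square, 38 mm tall, about 0.18 kg, black headphone picture on top. Origin: centre of its underside; z up. Its x and y are square to its sides. Starts on the bench beside the mat; either pair of sides may face forward in the layout.
- red_case: Hard round earphone case, a red disc 52 mm in diameter and 28 mm tall with a black seam, about 0.07 kg, lying flat on the bench beside the mat. Origin: centre of its underside; z up. 
- remote: Black remote control with pale keys on top, 130 mm long (its x), 38 mm wide (its y), 18 mm thick, about 0.09 kg, lying flat, keys up, on the bench beside the mat. Origin: centre of its underside; z up. 
- tape_roll: Bystander: roll of brown packing tape lying flat, 96 mm across, 48 mm tall, open in the middle, beyond the mat. Origin: centre of its underside; z up. 
- parcel: Bystander: small brown taped parcel 90 x 70 mm, 45 mm tall, beyond the mat. Origin: centre of its underside; z up. 
Mind the look-alikes: they are no part of the job. Several things look just like the red_case: the one meant starts farthest to the robot's left. Leave any purple look-alike of the white_box alone.

How it is judged:
By the outcome, as a careful person would: the job done as asked, in the order asked, and still so for the second after the job is handed in, with the robot touching nothing.
It also fails if it takes over 115 s, if anything falls off the work surface, if the arm or the gripper's body presses on something with over 40 N, if the wrist force passes 120 N, or if a joint passes its speed limit or range.

## Working session

There is one attempt and no reset: what is moved stays moved. The work goes in short steps, Python scripts to look and compute and a shell command to move; the robot and the scene stay as the last step left them, time stands still between calls to the robot, and variables do not carry over. Pictures are saved under pics/ and viewed, at most 14 in all, crops included, and the job is handed in when it is done.

```bash
ls; mkdir -p pics; cat > h.py <<'E'
import numpy as np, cv2
from station import r
def grab(n,fn=None):
    im=r.get_image(n); 
    if fn: cv2.imwrite('pics/'+fn,cv2.cvtColor(im['pixels'],cv2.COLOR_RGB2BGR))
    return im
def cam(im):
    R=cv2.Rodrigues(np.array(im['rvec'],float))[0]; t=np.array(im['tvec'],float).ravel()
    f=im['pixels'].shape[0]/2/np.tan(np.radians(im['vfov'])/2); return R,t,f
def ray(im,uv,fish=False):
    R,t,f=cam(im); uv=np.atleast_2d(np.array(uv,float)); d=(uv-[im['cx'],im['cy']])/f
    if fish:
        th=np.linalg.norm(d,axis=1,keepdims=True)+1e-12
        v=np.hstack([d/th*np.sin(th),np.cos(th)])
    else: v=np.hstack([d,np.ones((len(d),1))])
    return -R.T@t, v@R
def onz(im,uv,z,fish=False):
    c,v=ray(im,uv,fish); return (c+v*((z-c[2])/v[:,2])[:,None])[:,:2]
E
python3 - <<'E'
from h import *
for n in('top','scene'):
    im=grab(n,n+'0.png'); R,t,f=cam(im); print(n,-R.T@t,f)
o=r.get_obs(); print(o['time'],o['ee_pos'],o['orientation'],o['grip_width'])
E
```

```text
pics
top [ 0.43052537 -0.05197145  1.18257738] 464.3635117471372
scene [1.00995302 0.3990297  1.08749524] 487.12913978697975
0.1 [ 0.17181245 -0.62620029  0.23164883] [[ 9.64343563e-01  2.64652834e-01 -6.09041974e-04]
 [ 2.64653533e-01 -9.64341229e-01  2.12180562e-03]
 [-2.57824166e-05 -2.20733470e-03 -9.99997564e-01]] 1.0015563628581277
```

View pics/top0.png

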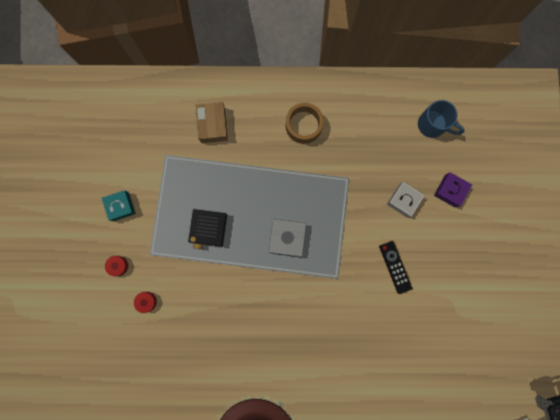

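View pics/scene0.png

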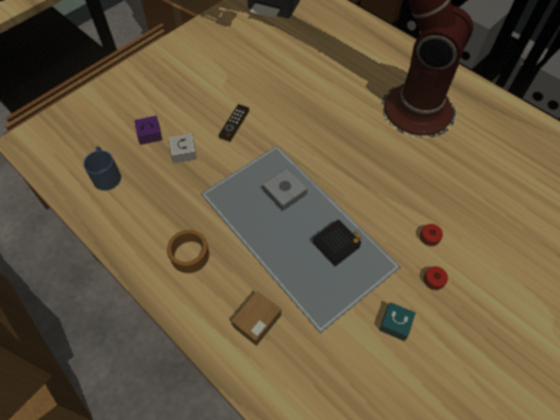

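The top view shows the mat across the centre. The amp is at (208,228) and the streamer at (287,238), so the amp is on the left. Teal is at (118,206), white at (406,200), purple at (453,190) and the remote at (395,267). There are two red-case candidates, at (116,266) and (145,302). The one meant is farthest left (largest y), so (116,266). I'll measure and confirm it in a crop.

```bash
cat > m.py <<'E'
from h import *
def blobs(mask,amin):
    cs=cv2.findContours(mask.astype(np.uint8),cv2.RETR_EXTERNAL,cv2.CHAIN_APPROX_NONE)[0]
    return [c for c in cs if cv2.contourArea(c)>amin]
def masks(im):
    h=cv2.cvtColor(im['pixels'],cv2.COLOR_RGB2HSV).astype(int); H,S,V=h[...,0],h[...,1],h[...,2]
    return dict(red=((H<6)|(H>174))&(S>150)&(V>70), teal=(H>80)&(H<98)&(S>120), low=(S<45)&(V>140), dark=(V<55), grey=(S<60)&(V>85)&(V<=220))
E
python3 - <<'E'
from m import *
im=grab('top')
M=masks(im)
Z=dict(red=.028,teal=.038,low=.038,dark=.018,grey=.003)
for k,a in dict(red=60,teal=100,low=100,dark=200,grey=3000).items():
    for c in blobs(M[k],a):
        (u,v),wh,an=cv2.minAreaRect(c)
        if v<85 or v>340: continue
        b=onz(im,cv2.boxPoints(((u,v),wh,an)),Z[k]); 
        print(k,np.round([u,v],1),cv2.contourArea(c),'xy',np.round(b.mean(0),4),'sides',np.round([np.linalg.norm(b[1]-b[0]),np.linalg.norm(b[2]-b[1])],4),'ang',np.round(np.degrees(np.arctan2(*(b[1]-b[0])[::-1]))%90,1))
p=cv2.cvtColor(im['pixels'],cv2.COLOR_RGB2BGR)
A=cv2.resize(p[180:320,90:250],None,fx=4,fy=4,interpolation=cv2.INTER_CUBIC)
cv2.imwrite('pics/c1.png',A)
E
```

```text
red [144. 302.] 306.0 xy [0.3326 0.272 ] sides [0.0472 0.0488] ang 45.9
red [115.  265.5] 302.5 xy [0.4207 0.3464] sides [0.0492 0.0465] ang 0.3
teal [118.  205.5] 575.5 xy [0.5683 0.3421] sides [0.0627 0.0614] ang 19.2
dark [395.3 267.1] 658.0 xy [ 0.4201 -0.3473] sides [0.0381 0.1269] ang 21.8
dark [207.7 227.7] 1059.5 xy [0.5159 0.1222] sides [0.0848 0.0881] ang 83.4
dark [435.5 131. ] 243.5 xy [ 0.769  -0.4593] sides [0.0433 0.0981] ang 64.8
dark [443.1 109.3] 242.5 xy [ 0.8268 -0.481 ] sides [0.0416 0.0603] ang 56.7
grey [249.7 216.1] 18895.5 xy [0.5486 0.0183] sides [0.261  0.4922] ang 84.9
```

View pics/c1.png

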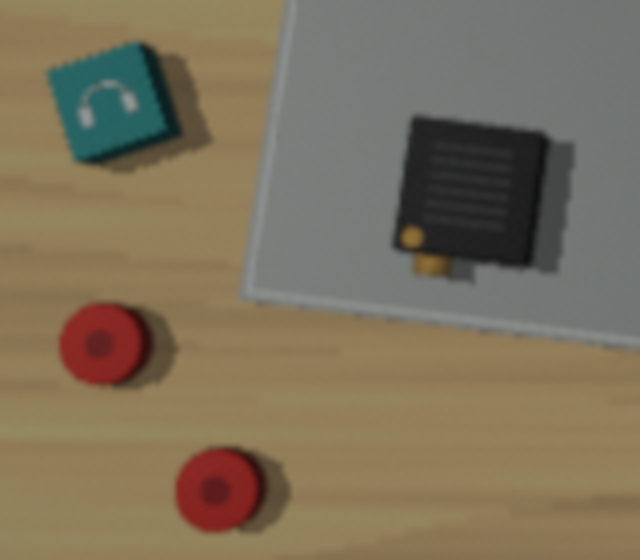

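The crop shows the red candidates at full-image (115,265.5), y=0.346, and (144,302), y=0.272. The first is farther left, so it is the one meant. The amp's knob faces the robot. Next I'll measure the mat edges, the devices and the white box.

```bash
python3 - <<'E'
from m import *
im=grab('top'); h=cv2.cvtColor(im['pixels'],cv2.COLOR_RGB2HSV)
for n,u,v in(('white',400,196),('mat',250,190),('strm',280,230),('strm2',300,248),('amp',198,235),('border',250,168),('wood',250,320),('bord',345,220)): print(n,h[v,u],end=' ')
print()
H,S,V=[h[...,i].astype(int) for i in range(3)]
def show(k,mask,z,win,amin=80):
    m=np.zeros_like(mask);m[win[1]:win[3],win[0]:win[2]]=mask[win[1]:win[3],win[0]:win[2]]
    for c in blobs(m,amin):
        q=cv2.minAreaRect(c);b=onz(im,cv2.boxPoints(q),z)
        e=[b[1]-b[0],b[2]-b[1]]
        print(k,np.round(q[0],1),'xy',np.round(b.mean(0),4),'sides',np.round([np.linalg.norm(x) for x in e],4),'ang',np.round([np.degrees(np.arctan2(x[1],x[0]))%180 for x in e],1))
show('white',(S<70)&(V>120),.038,(380,175,430,225))
show('strm',(V>130)&(S<60),.039,(262,210,315,265))
show('amp',(V<50),.039,(180,200,235,255))
# mat: line fits on outer contour sides
g=((S<75)).astype(np.uint8); g[:150]=0;g[285:]=0;g[:,:145]=0;g[:,355:]=0
c=max(blobs(g,3000),key=cv2.contourArea)[:,0,:].astype(float)
cor=np.array([(167,157),(348,179),(339,277),(152,255)],float); L=[]
for i in range(4):
    a,b=cor[i],cor[(i+1)%4]; d=(b-a)/np.linalg.norm(b-a); n=np.array([-d[1],d[0]])
    s=(c-a)@d; e=(c-a)@n; k=(abs(e)<5)&(s>10)&(s<np.linalg.norm(b-a)-10)
    w=onz(im,c[k],.003); l=cv2.fitLine(w.astype(np.float32),cv2.DIST_HUBER,0,.001,.001).ravel(); L.append(l); print('side',k.sum(),np.round(np.degrees(np.arctan2(l[1],l[0]))%180,2))
P=[]
for i in range(4):
    a,b=L[i-1],L[i]; s=np.linalg.solve(np.array([a[:2],-b[:2]]).T,b[2:]-a[2:]); P.append(a[2:]+s[0]*a[:2])
P=np.array(P);print(np.round(P,4),'c',P.mean(0),[round(float(np.linalg.norm(P[i]-P[i-1])),4) for i in range(4)])
E
```

```text
white [ 23  22 105] mat [ 80   7 115] strm [ 30   9 120] strm2 [ 36  11 120] amp [120   6  42] border [ 48  10 129] wood [ 19 103 136] bord [ 19  92 142] 
white [406.9 198.2] xy [ 0.5907 -0.3753] sides [0.0646 0.0638] ang [146.7  56.8]
amp [207.8 227.7] xy [0.5145 0.1189] sides [0.0829 0.0855] ang [173.4  82.1]
side 161 83.1
side 77 173.08
side 167 83.12
side 78 173.15
[[ 0.7063  0.2401]
 [ 0.6487 -0.2363]
 [ 0.3908 -0.205 ]
 [ 0.4482  0.2711]] c [0.5485029  0.01747982] [0.26, 0.4799, 0.2598, 0.4796]
```

Mat: 259.9 x 479.8 mm (260 x 480 expected), yaw −6.9°, centre (0.5485, 0.0175). Amp: 83 x 85.5 mm at (0.5145, 0.119). Teal, white and remote also match their given sizes. I'm moving now.

```bash
python3 -m crank '1 43 22 0 0; 1 43 22 0 0; 1 42 23 0 0; 1 40 33 0 0; 1 40 33 0 0; 1 40 34 0 0; 1 27 33 0 0; 1 27 33 0 0; 1 26 34 0 0; 1 0 60 0 0'; python3 -c "
from h import *
print(np.round(r.get_obs()['qpos'],1))"
```

```text
time: 1.45
ee_pos: [0.5016, -0.2994, 0.232]
orientation: [[0.965, 0.264, 0.001], [0.264, -0.965, -0.001], [0.001, 0.001, -1.0]]
ft_force: [0.2, 0.5, -0.8]
grip_width: 1.0
grasp_force: 0.0
[ 29.9  29.3  -1.9  93.    1.1  57.6 -47.1]
```

```bash
python3 -m crank '1 8 60 0 0; 1 8 60 0 0; 1 8 60 0 0; 1 8 60 0 0; 1 8 60 0 0; 1 0 18 0 0;1 0 0 0 0'; python3 - <<'E'
from h import *
im=grab('wrist','w1.png'); R,t,f=cam(im); print(-R.T@t,f,im['cx'],im['cy'])
E
```

```text
time: 2.33
ee_pos: [0.5398, 0.0191, 0.2325]
orientation: [[0.964, 0.267, -0.001], [0.267, -0.964, -0.0], [-0.001, 0.0, -1.0]]
ft_force: [-0.2, -0.7, 0.2]
grip_width: 1.002
grasp_force: 0.0
[0.60842938 0.03855285 0.38454818] 325.19226210127806 274.9830888929173 205.84770111864006
```

View pics/w1.png

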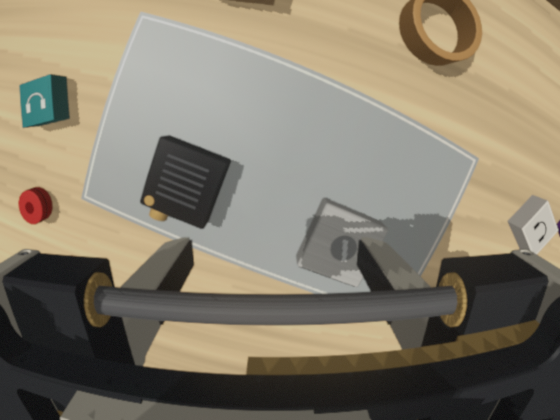

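The wrist view shows the amp at (185,182), the streamer at (343,240) and the teal box at (45,100). I'll cross-check the amp's top outline in the mat frame from both cameras.

```bash
cat >> m.py <<'E'
C=np.array([.5485,.0175]); A=np.radians(-6.9); EX=np.array([np.cos(A),np.sin(A)]); EY=np.array([-np.sin(A),np.cos(A)])
def tomat(p): d=np.atleast_2d(p)-C; return np.c_[d@EX,d@EY]
def frommat(q): q=np.atleast_2d(q); return C+q[:,:1]*EX+q[:,1:]*EY
E
python3 - <<'E'
from m import *
for n,win,fish,th in(('top',(180,205,235,243),0,58),('wrist',(125,125,240,235),1,75)):
    im=grab(n); h=cv2.cvtColor(im['pixels'],cv2.COLOR_RGB2HSV).astype(int); m=(h[...,2]<th)&(h[...,1]<90)
    k=np.zeros_like(m);k[win[1]:win[3],win[0]:win[2]]=1; c=max(blobs(m&k,200),key=cv2.contourArea)[:,0,:]
    q=tomat(onz(im,c,.039,fish)); print(n,len(c),'x',np.round(np.percentile(q[:,0],[1,5,95,99]),4),'y',np.round(np.percentile(q[:,1],[1,5,95,99]),4))
    q=cv2.minAreaRect(q.astype(np.float32)*1000);print(q)
    # streamer guess + teal
    m=(h[...,0]>78)&(h[...,0]<100)&(h[...,1]>100)&(h[...,2]>40)
    c=max(blobs(m,100),key=cv2.contourArea)[:,0,:]; w=onz(im,c,.038,fish).astype(np.float32)*1000; print('teal',cv2.minAreaRect(w))
    m=((h[...,0]<6)|(h[...,0]>174))&(h[...,1]>150)&(h[...,2]>70); m[350:]=0
    for c in blobs(m,60): w=onz(im,c[:,0,:],.028,fish).astype(np.float32)*1000; print('red',cv2.minEnclosingCircle(w))
E
```

```text
Traceback (most recent call last):
ValueError: max() iterable argument is empty
```

```bash
python3 - <<'E'
from m import *
for n,win,fish,th in(('top',(180,205,235,243),0,58),('wrist',(125,125,240,235),1,75)):
    im=grab(n); im['pixels']=cv2.imread({'top':'pics/top0.png','wrist':'pics/w1.png'}[n])[...,::-1].copy()
    h=cv2.cvtColor(im['pixels'],cv2.COLOR_RGB2HSV).astype(int); m=(h[...,2]<th)&(h[...,1]<90)
    k=np.zeros_like(m);k[win[1]:win[3],win[0]:win[2]]=1; c=max(blobs(m&k,200),key=cv2.contourArea)[:,0,:]
    q=tomat(onz(im,c,.039,fish)); print(n,len(c),'x',np.round(np.percentile(q[:,0],[1,5,95,99]),4),'y',np.round(np.percentile(q[:,1],[1,5,95,99]),4))
    print(cv2.minAreaRect(q.astype(np.float32)*1000))
    m=(h[...,0]>78)&(h[...,0]<100)&(h[...,1]>100)&(h[...,2]>40)
    c=max(blobs(m,100),key=cv2.contourArea)[:,0,:]; w=onz(im,c,.038,fish).astype(np.float32)*1000; print('teal',cv2.minAreaRect(w))
    m=((h[...,0]<6)|(h[...,0]>174))&(h[...,1]>150)&(h[...,2]>70); m[350:]=0
    for c in blobs(m,60): w=onz(im,c[:,0,:],.028,fish).astype(np.float32)*1000; print('red',cv2.minEnclosingCircle(w))
E
```

```text
top 137 x [-0.0845 -0.0835 -0.0053 -0.0048] y [0.0533 0.0537 0.1394 0.1398]
((-44.75588607788086, 96.43861389160156), (80.08024597167969, 86.7735824584961), 0.2882939577102661)
teal ((568.6372680664062, 344.75616455078125), (60.600624084472656, 60.26288986206055), 19.32645606994629)
red ((332.65045166015625, 272.22412109375), 24.915016174316406)
red ((420.1669006347656, 346.33087158203125), 25.413909912109375)
wrist 282 x [-0.084  -0.0837  0.0017  0.002 ] y [0.0516 0.0519 0.1352 0.1355]
((-41.205718994140625, 93.53001403808594), (83.72997283935547, 86.57987976074219), 89.23261260986328)
teal ((572.4950561523438, 338.23870849609375), (59.59028244018555, 61.43952560424805), 19.534446716308594)
red ((429.4324645996094, 333.6994323730469), 34.20460510253906)
```

```bash
python3 -m crank '1 5 54 0 0; 1 5 54 0 0; 1 5 54 0 1; 1 5 54 0 1; 1 5 55 0 1; 1 4 55 0 1; 1 0 0 -60 0; 1 0 0 -52 0; 1 0 0 0 0'; python3 - <<'E'
from m import *
im=grab('wrist','w2.png'); h=cv2.cvtColor(im['pixels'],cv2.COLOR_RGB2HSV).astype(int)
m=(h[...,0]>78)&(h[...,0]<100)&(h[...,1]>100)&(h[...,2]>90)
for c in blobs(m,300): w=onz(im,c[:,0,:],.038,1).astype(np.float32)*1000; print('teal',cv2.minAreaRect(w))
E
```

```text
time: 3.65
ee_pos: [0.5672, 0.3401, 0.116]
orientation: [[0.944, 0.329, -0.009], [0.329, -0.944, -0.007], [-0.011, 0.004, -1.0]]
ft_force: [0.5, 0.0, 0.7]
grip_width: 1.002
grasp_force: 0.0
teal ((567.458251953125, 346.34429931640625), (22.490318298339844, 21.900503158569336), 27.692890167236328)
teal ((571.7372436523438, 348.3692626953125), (58.07448196411133, 57.919952392578125), 19.797927856445312)
```

View pics/w2.png

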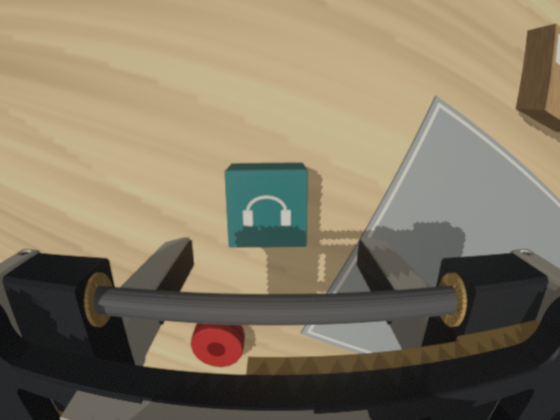

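The wrist view has the teal box centred at (266,206), square with the jaws. The two cameras average to (0.570, 0.3465). I'll go down and grip.

```bash
python3 -m crank '1 3 6 0 0; 1 0 0 -50 0; 1 0 0 -46 0; 1 0 0 0 0; 0.4 0 0 0 0; 0.4 0 0 0 0; 0.4 0 0 0 0; 0.4 0 0 0 0' 15
```

```text
time: 4.7
ee_pos: [0.5728, 0.3502, 0.0259]
orientation: [[0.944, 0.331, 0.002], [0.331, -0.944, 0.001], [0.002, 0.0, -1.0]]
ft_force: [-1.0, -1.6, 3.7]
grip_width: 0.651
grasp_force: 15.0
```

```bash
python3 -m crank '0.4 0 0 40 0; 0.4 0 0 40 0; 0.4 9 -49 0 -5.2; 0.4 9 -49 0 -5.2; 0.4 9 -49 0 -5.2; 0.4 9 -48 0 -5.3; 0.4 10 -48 0 -5.3; 0.4 0 0 0 0; 0.4 0 0 0 0; 0.4 0 0 0 0'; python3 - <<'E'
from m import *
im=grab('wrist'); h=cv2.cvtColor(im['pixels'],cv2.COLOR_RGB2HSV).astype(int)
m=(h[...,0]>78)&(h[...,0]<100)&(h[...,1]>100)&(h[...,2]>40)
o=r.get_obs(); z=o['ee_pos'][2]-.0259+.038
for c in blobs(m,300): w=onz(im,c[:,0,:],z,1).astype(np.float32)*1000; q=cv2.minAreaRect(w); print('teal',q,tomat(np.array(q[0])/1000))
print(o['ee_pos'],np.degrees(np.arctan2(o['orientation'][1][0],o['orientation'][0][0])))
E
```

```text
time: 5.95
ee_pos: [0.6174, 0.1098, 0.1045]
orientation: [[0.993, -0.116, -0.001], [-0.116, -0.993, 0.002], [-0.001, -0.002, -1.0]]
ft_force: [0.1, 0.1, -1.6]
grip_width: 0.642
grasp_force: 15.0
teal ((614.309326171875, 110.30554962158203), (23.1970272064209, 15.517756462097168), 83.44163513183594) [[0.05418333 0.10003952]]
teal ((629.5082397460938, 108.43719482421875), (59.97891616821289, 46.586421966552734), 83.34977722167969) [[0.06949662 0.10001064]]
[0.61749534 0.10962357 0.10453836] -6.656992709671859
```

```bash
python3 -m crank '0.4 1.5 -2.4 -35 -0.2; 0.4 0 0 -25 0; 0.4 0 0 -12 0; 0.4 0 0 -3 0; 0.4 0 0 0 0; 0.4 0 0 0 0; 0.4 0 0 0 0'
```

```text
time: 6.88
ee_pos: [0.62, 0.1049, 0.0304]
orientation: [[0.992, -0.123, 0.001], [-0.123, -0.992, 0.0], [0.001, -0.001, -1.0]]
ft_force: [0.1, -0.1, -1.2]
grip_width: 0.646
grasp_force: 15.0
```

```bash
python3 -m crank '0.4 -1 2 -0.5 0; 0.4 0 0 0 0; 0.4 0 0 -1 0; 0.4 0 0 0 0; 0.4 0 0 0 0; 0.4 0 0 0 0'
```

```text
time: 7.62
ee_pos: [0.6185, 0.107, 0.0288]
orientation: [[0.992, -0.123, 0.0], [-0.123, -0.992, 0.0], [0.0, -0.0, -1.0]]
ft_force: [-2.8, 1.1, 5.2]
grip_width: 0.641
grasp_force: 15.0
```

```bash
python3 -m crank '1 0 0 0.5 0; 1 0 0 0 0; 1 0 0 0 0; 1 0 0 40 0; 1 0 0 60 0; 1 0 0 60 0; 1 -6 -60 0 0; 1 -6 -60 0 0; 1 -6 -60 0 0; 1 -6 -60 0 0'; python3 - <<'E'
from m import *
im=grab('top','t2.png')
p=cv2.imread('pics/t2.png'); cv2.imwrite('pics/t2c.png',cv2.resize(p[140:290,140:360],None,fx=3.6,fy=3.6,interpolation=cv2.INTER_CUBIC))
h=cv2.cvtColor(im['pixels'],cv2.COLOR_RGB2HSV).astype(int)
m=(h[...,0]>78)&(h[...,0]<100)&(h[...,1]>100)&(h[...,2]>40)
for c in blobs(m,100): q=cv2.minAreaRect(tomat(onz(im,c[:,0,:],.041)).astype(np.float32)*1000); print('teal',q)
m=h[...,2]<58; m[:205]=0;m[243:]=0;m[:,:180]=0;m[:,235:]=0
for c in blobs(m,200): q=tomat(onz(im,c[:,0,:],.039)); print('amp',q.min(0),q.max(0))
E
```

```text
time: 8.88
ee_pos: [0.5942, -0.1351, 0.1886]
orientation: [[0.992, -0.123, 0.0], [-0.123, -0.992, -0.0], [0.0, 0.0, -1.0]]
ft_force: [0.6, -0.9, -0.0]
grip_width: 0.997
grasp_force: 0.0
teal ((53.868919372558594, 94.76441192626953), (60.966270446777344, 61.628807067871094), 0.0274018794298172)
amp [-0.08492811  0.05394796] [-0.00508942  0.13915233]
```

View pics/t2c.png

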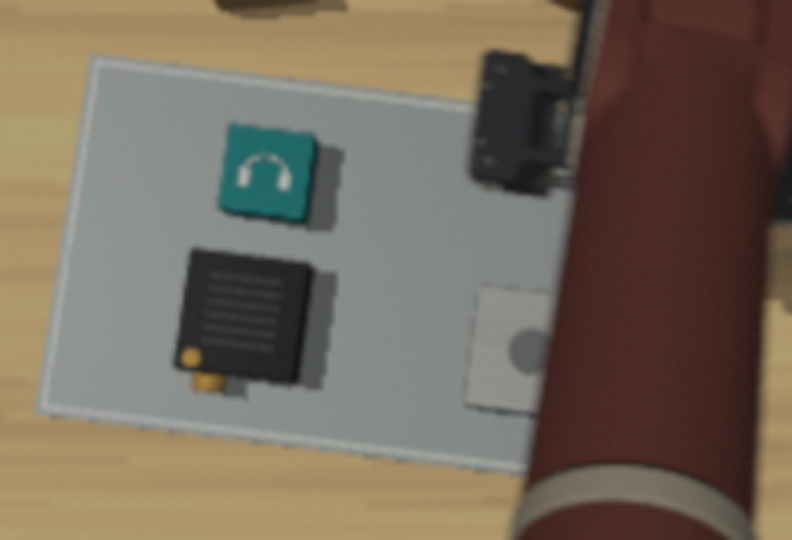

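Teal is square behind the amp: the gap is about 29.5 mm and the lateral offset about 1.5 mm. The arm and the top camera agree within about 1 mm, so I'll use the top-camera position for the white box.

```bash
python3 -m crank '1 -1 -60 0 10.6; 1 -1 -60 0 10.6; 1 -1 -60 0 10.6; 1 0 -60 0 10.6; 1 0 0 -40 10.6; 1 0 0 -40 10.6; 1 0 0 0 0.2; 1 0 0 0 0; 1 0 0 0 0'; python3 - <<'E'
from m import *
o=r.get_obs(); print(np.round(o['qpos'],1),np.round(o['ee_pos'],4),np.degrees(np.arctan2(o['orientation'][1][0],o['orientation'][0][0])))
im=grab('wrist','w3.png'); h=cv2.cvtColor(im['pixels'],cv2.COLOR_RGB2HSV).astype(int)
m=(h[...,1]<45)&(h[...,2]>130);m[290:]=0
for c in blobs(m,1500): print(cv2.minAreaRect(onz(im,c[:,0,:],.038,1).astype(np.float32)*1000),cv2.boundingRect(c))
E
```

```text
time: 10.05
ee_pos: [0.5931, -0.3735, 0.1112]
orientation: [[0.549, 0.836, 0.004], [0.836, -0.549, -0.002], [0.0, 0.004, -1.0]]
ft_force: [-0.9, 0.0, 0.1]
grip_width: 0.998
grasp_force: 0.0
[ 38.9  47.3 -16.3  79.3  14.6  55.2 -14.1] [ 0.5931 -0.3735  0.1112] 56.68355850535609
((590.9738159179688, -372.4825439453125), (69.14778900146484, 63.9411506652832), 56.8115348815918) (228, 174, 89, 91)
((541.280517578125, -175.9388885498047), (115.58195495605469, 225.20570373535156), 82.93730926513672) (0, 0, 238, 180)
```

View pics/w3.png

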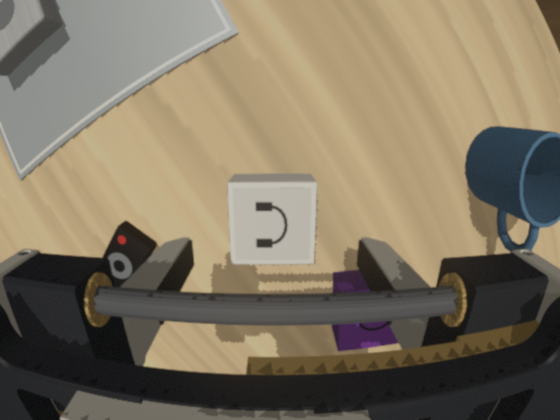

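The wrist view has the white box centred at (272,219) between the jaws, with the purple look-alike at (365,310) clear of the right finger. Both cameras agree on (0.590, -0.375).

```bash
python3 -m crank '1 -3 -1.5 -40 0; 1 0 0 -35 0; 1 0 0 -12 0; 1 0 0 0 0; 1 0 0 0 0; 0.4 0 0 0 0; 0.4 0 0 0 0; 0.4 0 0 0 0; 0.4 0 0 0 0' 15
```

```text
time: 11.22
ee_pos: [0.5888, -0.3749, 0.022]
orientation: [[0.548, 0.836, 0.001], [0.836, -0.548, -0.0], [0.0, 0.001, -1.0]]
ft_force: [-0.3, -0.8, 2.0]
grip_width: 0.687
grasp_force: 15.0
```

```bash
python3 -m crank '0.4 0 0 50 0; 0.4 0 0 60 0; 0.4 4 57 0 3; 0.4 4 57 0 3; 0.4 4 57 0 3; 0.4 4 57 0 3; 0.4 4 57 0 3; 0.4 4 57 0 3; 0.4 4 57 0 3; 0.4 4 57 0 3' && python3 -m crank '0.4 3 57 0 2.4; 0.4 2 59 0 0; 0.4 0 0 0 0;0.4 0 0 0 0;0.4 0 0 0 0'
```

```text
time: 12.48
ee_pos: [0.6199, 0.0827, 0.131]
orientation: [[0.159, 0.987, -0.001], [0.987, -0.159, -0.001], [-0.001, -0.001, -1.0]]
ft_force: [0.5, 0.6, -2.5]
grip_width: 0.684
grasp_force: 15.0
time: 13.1
ee_pos: [0.6257, 0.1946, 0.1311]
orientation: [[0.122, 0.992, -0.001], [0.992, -0.122, -0.002], [-0.002, -0.001, -1.0]]
ft_force: [-1.0, -0.6, -2.6]
grip_width: 0.686
grasp_force: 15.0
```

```bash
python3 -m crank '0.4 0 2.4 -45 0; 0.4 0 0 -35 0; 0.4 0 0 -18 0; 0.4 0 0 -6 0; 0.4 0 0 0 0; 0.4 0 0 0 0; 0.4 0 0 0 0'
```

```text
time: 13.98
ee_pos: [0.6262, 0.2, 0.0288]
orientation: [[0.119, 0.993, 0.002], [0.993, -0.119, 0.001], [0.001, 0.002, -1.0]]
ft_force: [0.4, -0.2, -1.7]
grip_width: 0.687
grasp_force: 15.0
```

```bash
python3 -m crank '0.4 -0.5 -2.5 -1.5 0; 0.4 0 0 0 0; 0.4 0 0 -1.5 0; 0.4 0 0 -0.5 0; 0.4 0 0 0 0; 0.4 0 0 0 0'
```

```text
time: 14.72
ee_pos: [0.6252, 0.1972, 0.0249]
orientation: [[0.119, 0.993, 0.0], [0.993, -0.119, -0.0], [-0.0, 0.0, -1.0]]
ft_force: [-2.7, -1.7, 5.5]
grip_width: 0.688
grasp_force: 15.0
```

```bash
python3 -m crank '1 0 0 0.5 0; 1 0 0 0 0; 1 0 0 0 0; 1 0 0 50 0; 1 0 0 50 0; 1 -51 37 0 0; 1 -51 37 0 0; 1 -51 37 0 0; 1 -52 38 0 0; 1 0 0 0 0'; python3 - <<'E'
from m import *
im=grab('top','t3.png')
p=cv2.imread('pics/t3.png'); cv2.imwrite('pics/t3c.png',cv2.resize(p[140:320,90:360],None,fx=2.9,fy=2.9,interpolation=cv2.INTER_CUBIC))
h=cv2.cvtColor(im['pixels'],cv2.COLOR_RGB2HSV).astype(int)
m=(h[...,0]>78)&(h[...,0]<100)&(h[...,1]>100)&(h[...,2]>40)
for c in blobs(m,100): q=cv2.minAreaRect(tomat(onz(im,c[:,0,:],.041)).astype(np.float32)*1000); print('teal',q)
w=im['pixels'].astype(int); b0=np.round([175,197]);print(h[190:206:3,170:186:3,2])
im=grab('wrist','w4.png'); h=cv2.cvtColor(im['pixels'],cv2.COLOR_RGB2HSV).astype(int)
m=((h[...,0]<6)|(h[...,0]>174))&(h[...,1]>150)&(h[...,2]>60);m[330:]=0
for c in blobs(m,300): print(cv2.boundingRect(c),cv2.minAreaRect(onz(im,c[:,0,:],.028,1).astype(np.float32)*1000))
E
```

```text
time: 15.98
ee_pos: [0.4169, 0.3494, 0.1253]
orientation: [[0.107, 0.994, -0.003], [0.994, -0.107, 0.003], [0.003, -0.003, -1.0]]
ft_force: [1.6, -0.3, -0.1]
grip_width: 1.002
grasp_force: 0.0
teal ((53.93244171142578, 94.94001770019531), (61.91728210449219, 60.9703369140625), 89.86560821533203)
[[156 157 157 157 155 157]
 [157 156 156 157 157 157]
 [ 80  91 120 122 134 153]
 [129 121 108 107  97  76]
 [130 130 130 129 129 128]
 [130 130 129 129 129 128]]
(181, 264, 38, 29) ((346.5142517089844, 293.9936218261719), (27.7272891998291, 34.517398834228516), 82.0605697631836)
(246, 175, 61, 64) ((421.206787109375, 350.3143005371094), (51.96764373779297, 48.07316589355469), 83.56597137451172)
```

View pics/t3c.png

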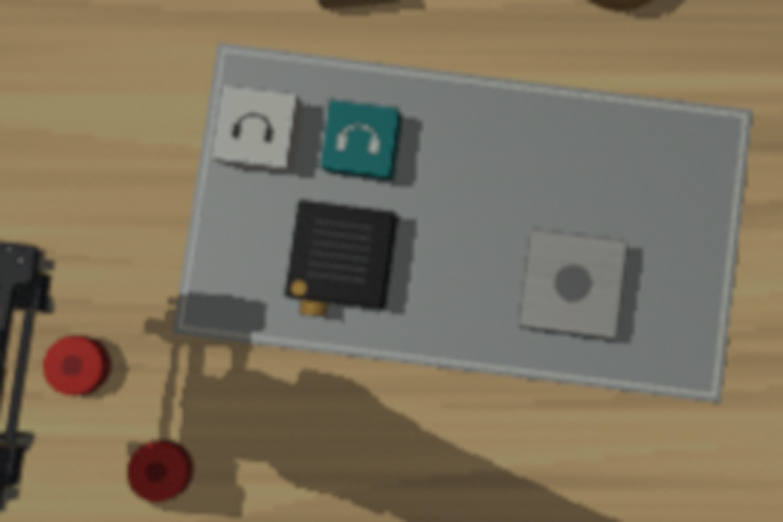

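The white box now stands left of teal, in line and on the mat. The intended red case is at crop (76,365). Next I'll pick it up and check the white box numerically.

```bash
python3 - <<'E'
from m import *
im=grab('top'); im['pixels']=cv2.imread('pics/t3.png')[...,::-1].copy(); h=cv2.cvtColor(im['pixels'],cv2.COLOR_RGB2HSV).astype(int)
def q(mask,w,z):
    m=np.zeros_like(mask);m[w[1]:w[3],w[0]:w[2]]=mask[w[1]:w[3],w[0]:w[2]]
    c=max(blobs(m,80),key=cv2.contourArea); return cv2.minAreaRect(tomat(onz(im,c[:,0,:],z)).astype(np.float32)*1000)
print('white',q((h[...,2]>146)&(h[...,1]<45),(160,165,194,205),.041)); print('strm',q((h[...,2]>138)&(h[...,1]<50),(265,212,312,262),.039))
E
python3 -m crank '1 4 -2.5 -50 0; 1 0 0 -40 0; 1 0 0 -16 0; 1 0 0 0 0; 1 0 0 0 0; 0.35 0 0 0 0; 0.35 0 0 0 0; 0.35 0 0 0 0; 0.35 0 0 0 0; 0.35 0 0 0 0' 12
```

```text
white ((54.27649688720703, 188.29550170898438), (60.07390213012695, 60.3046875), 0.041951604187488556)
time: 17.38
ee_pos: [0.4264, 0.3418, 0.0187]
orientation: [[0.119, 0.993, -0.0], [0.993, -0.119, -0.0], [-0.0, -0.0, -1.0]]
ft_force: [-0.7, -0.2, 0.4]
grip_width: 0.555
grasp_force: 11.9Traceback (most recent call last):
  File "<stdin>", line 6, in <module>
  File "<stdin>", line 5, in q
ValueError: max() iterable argument is empty
```

White–teal spacing is about 93 mm (about 31 mm clear) and they are in line within 1 mm. The red case is gripped with a width of 51.6 mm.

```bash
python3 -m crank '0.35 0 0 50 0; 0.35 0 0 50 0; 0.35 50 -37 0 0; 0.35 50 -37 0 0; 0.35 49 -37 0 0; 0.35 49 -37 0 0; 0.35 0 0 0 0; 0.35 0 0 0 0; 0.35 0 0 0 0'; python3 - <<'E'
from m import *
o=r.get_obs();print(o['ee_pos'])
im=grab('wrist','w5.png'); h=cv2.cvtColor(im['pixels'],cv2.COLOR_RGB2HSV).astype(int)
m=((h[...,0]<6)|(h[...,0]>174))&(h[...,1]>150)&(h[...,2]>60);m[330:]=0
z=o['ee_pos'][2]-.0187+.028
for c in blobs(m,300): print(cv2.boundingRect(c),np.round(cv2.boxPoints(cv2.minAreaRect(tomat(onz(im,c[:,0,:],z,1)).astype(np.float32)*1000)),1))
E
```

```text
time: 18.5
ee_pos: [0.6232, 0.1957, 0.1186]
orientation: [[0.116, 0.993, -0.001], [0.993, -0.116, 0.001], [0.001, -0.001, -1.0]]
ft_force: [0.4, 0.8, -1.2]
grip_width: 0.552
grasp_force: 11.9
[0.62324788 0.19573672 0.11862535]
(223, 205, 105, 89) [[ 26.9 219.6]
 [ 27.2 173.7]
 [ 77.8 174. ]
 [ 77.5 219.9]]
(0, 145, 18, 47) [[-112.4  227.7]
 [ -96.5  224.6]
 [ -91.2  252.2]
 [-107.2  255.3]]
```

View pics/w5.png

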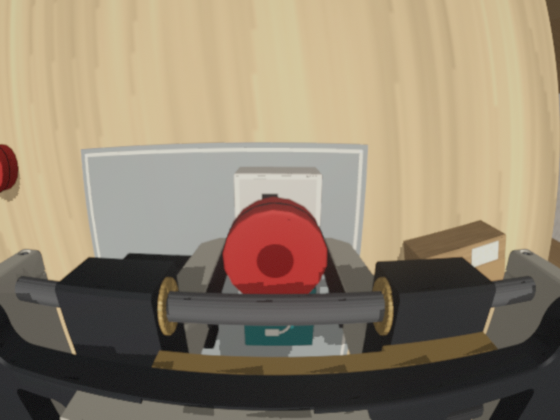

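The held case has its centre mark at (274,261). I'll cast that onto the case's top height to get its offset from the TCP.

```bash
python3 - <<'E'
from m import *
im=grab('wrist'); z=.1186-.0187+.028
p=onz(im,[(274,261)],z,1); print(p,tomat(p),tomat([[.6232,.1957]]))
im['pixels']=cv2.imread('pics/w4.png')[...,::-1]
E
```

```text
[[0.62326517 0.20162632]] [[0.05210331 0.19177481]] [[0.05275059 0.18588358]]
```

```bash
python3 -m crank '0.35 1.4 -2.8 -35 0; 0.35 0 0 -15 0; 0.35 0 0 -5 0; 0.35 0 0 0 0; 0.35 0 0 0 0; 0.35 0 0 0 0; 0.35 0 0 0 0'
```

```text
time: 19.48
ee_pos: [0.6264, 0.1909, 0.0641]
orientation: [[0.119, 0.993, 0.001], [0.993, -0.119, 0.0], [0.0, 0.001, -1.0]]
ft_force: [0.2, 0.7, -1.3]
grip_width: 0.553
grasp_force: 11.9
```

```bash
python3 -m crank '0.35 -1.7 2 -2 0; 0.35 0 0 0 0; 0.35 0 0 -1.5 0; 0.35 0 0 -0.8 0; 0.35 0 0 0 0; 0.35 0 0 0 0'
```

```text
time: 20.23
ee_pos: [0.6245, 0.1929, 0.0597]
orientation: [[0.119, 0.993, 0.0], [0.993, -0.119, 0.0], [0.0, 0.0, -1.0]]
ft_force: [-1.6, -0.2, 3.5]
grip_width: 0.553
grasp_force: 12.0
```

```bash
python3 -m crank '1 0 0 0.5 0; 1 0 0 0 0; 1 0 0 0 0; 1 0 0 50 0; 1 0 0 60 0; 1 -23 -60 0 0; 1 -23 -60 0 -7; 1 -23 -60 0 -9; 1 -23 -60 0 -9; 1 -23 -60 0 -9' && python3 -m crank '1 -23 -60 0 -9; 1 -23 -60 0 -9; 1 -23 -60 0 -9; 1 -21 -60 0 0; 1 0 0 -40 0; 1 0 0 0 0; 1 0 0 0 0'; python3 - <<'E'
from m import *
o=r.get_obs();print(o['ee_pos'],np.degrees(np.arctan2(o['orientation'][1][0],o['orientation'][0][0])))
im=grab('top','t4.png'); h=cv2.cvtColor(im['pixels'],cv2.COLOR_RGB2HSV).astype(int)
p=cv2.imread('pics/t4.png'); A=cv2.resize(p[150:285,145:355],None,fx=3.8,fy=3.8,interpolation=cv2.INTER_CUBIC)
wi=grab('wrist'); cv2.imwrite('pics/t4c.png',A); W=cv2.cvtColor(wi['pixels'],cv2.COLOR_RGB2BGR)
cv2.imwrite('pics/w6.png',W)
m=((h[...,0]<6)|(h[...,0]>174))&(h[...,1]>150)&(h[...,2]>70)
for c in blobs(m,60): print('red',[cv2.minAreaRect(tomat(onz(im,c[:,0,:],z)).astype(np.float32)*1000)[:2] for z in (.028,.069)])
m=(h[...,2]<50);m[:,:370]=0;m[:,425:]=0;m[:230]=0;m[305:]=0
h=cv2.cvtColor(wi['pixels'],cv2.COLOR_RGB2HSV).astype(int)
m=(h[...,2]<60);m[255:]=0
for c in blobs(m,500): print('rem',cv2.boundingRect(c),cv2.minAreaRect(onz(wi,c[:,0,:],.018,1).astype(np.float32)*1000))
E
```

```text
time: 21.48
ee_pos: [0.5119, -0.1008, 0.1701]
orientation: [[0.658, 0.753, 0.001], [0.753, -0.658, -0.0], [0.0, 0.001, -1.0]]
ft_force: [0.6, 0.0, 0.1]
grip_width: 1.0
grasp_force: 0.0
time: 22.35
ee_pos: [0.4261, -0.332, 0.1306]
orientation: [[0.925, 0.379, 0.001], [0.379, -0.925, 0.0], [0.001, 0.0, -1.0]]
ft_force: [0.1, -0.2, 0.1]
grip_width: 0.998
grasp_force: 0.0
[ 0.42606799 -0.33200751  0.13061773] 22.278636819567925
red [((-244.94898986816406, 226.67929077148438), (48.16281509399414, 48.69480895996094)), ((-240.11334228515625, 215.67733764648438), (46.452510833740234, 46.96562576293945))]
red [((59.37094497680664, 196.45867919921875), (48.87086868286133, 47.76253128051758)), ((53.399959564208984, 186.52984619140625), (47.13542938232422, 46.06647491455078))]
rem (269, 144, 45, 111) ((435.066162109375, -342.5248718261719), (96.54391479492188, 35.2733039855957), 20.804113388061523)
```

View pics/t4c.png

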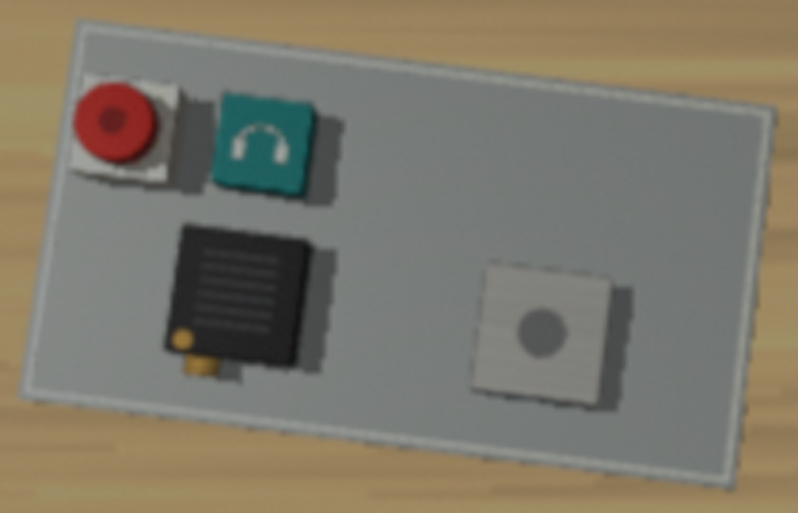

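View pics/w6.png

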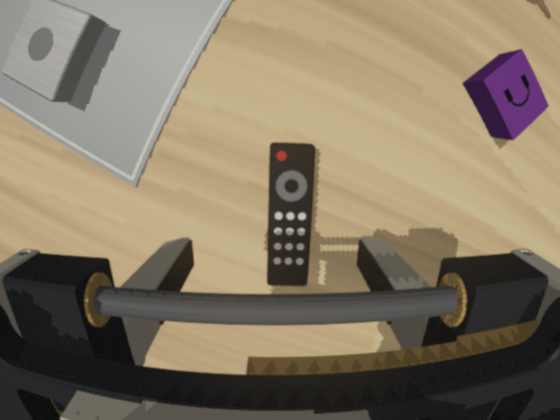

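The red case sits on the white box within about 2 mm of its centre. The remote is at wrist px (291,214), nearly along the tool x-axis. I'll compute the remote's centre and the streamer's centre from its disc.

```bash
python3 - <<'E'
from m import *
im=grab('wrist'); b=onz(im,[(270,144),(314,144),(309,285),(268,285)],.018,1)
ax=(b[0]+b[1]-b[2]-b[3])/2; print('remote wrist',b.mean(0),np.linalg.norm(ax),np.degrees(np.arctan2(ax[1],ax[0])),np.linalg.norm(b[0]-b[1]))
im=grab('top'); print('streamer disc',tomat(onz(im,[(287.6,237.4)],.039)))
print('target',frommat([[-.0455,-.0027]]))
E
```

```text
remote wrist [ 0.42086519 -0.34882324] 0.12793889145369744 21.715284524694066 0.03594420417046291
streamer disc [[-0.0452963 -0.101614 ]]
target [[0.50300517 0.02028578]]
```

```bash
python3 -m crank '1 -5.5 -16 -50 -0.5; 1 0 0 -40 0; 1 0 0 -18 0; 1 0 0 0 0; 1 0 0 0 0' && python3 -m crank '1 0 0 -4 0; 0.2 0 0 -1 0; 0.2 0 0 0 0; 0.2 0 0 0 0; 0.2 0 0 0 0; 0.2 0 0 0 0; 0.2 0 0 0 0' 15
```

```text
time: 23.18
ee_pos: [0.4204, -0.3493, 0.023]
orientation: [[0.929, 0.369, 0.002], [0.369, -0.929, -0.001], [0.001, 0.002, -1.0]]
ft_force: [0.4, 0.0, 0.5]
grip_width: 1.004
grasp_force: 0.0
time: 24.05
ee_pos: [0.4193, -0.349, 0.0168]
orientation: [[0.929, 0.369, -0.0], [0.369, -0.929, 0.0], [-0.0, -0.0, -1.0]]
ft_force: [0.4, 0.1, -0.9]
grip_width: 0.411
grasp_force: 15.5
```

```bash
python3 -m crank '0.2 0 0 50 0; 0.2 0 0 50 0; 0.2 12 53 0 -4; 0.2 12 53 0 -4; 0.2 12 53 0 -4; 0.2 12 53 0 -4; 0.2 12 53 0 -4; 0.2 12 53 0 -4; 0.2 10 52 0 -4.6; 0.2 0 0 0 0' && python3 -m crank '0.2 0 0 -30 0; 0.2 0 0 0 0; 0.2 0 0 0 0; 0.2 0 0 0 0'
```

```text
time: 25.3
ee_pos: [0.5018, 0.0278, 0.1166]
orientation: [[0.994, -0.11, 0.0], [-0.11, -0.994, 0.003], [-0.0, -0.003, -1.0]]
ft_force: [-0.0, -1.3, -0.5]
grip_width: 0.409
grasp_force: 15.0
time: 25.8
ee_pos: [0.502, 0.0205, 0.0877]
orientation: [[0.993, -0.122, 0.002], [-0.122, -0.993, 0.0], [0.002, -0.0, -1.0]]
ft_force: [-0.2, 0.5, -0.9]
grip_width: 0.401
grasp_force: 15.0
```

```bash
python3 -m crank '0.2 0 0.3 -35 0; 0.2 0 0 -20 0; 0.2 0 0 -9 0; 0.2 0 0 0 0; 0.2 0 0 0 0; 0.2 0 0 0 0; 0.2 0 0 0 0'
```

```text
time: 26.68
ee_pos: [0.5017, 0.0214, 0.0233]
orientation: [[0.993, -0.121, 0.001], [-0.121, -0.993, 0.0], [0.001, -0.0, -1.0]]
ft_force: [-0.7, 0.3, -1.1]
grip_width: 0.404
grasp_force: 15.0
```

Gripper is on target. I'll lower the last 3.5 mm and open only to 0.62, so the fingers stay clear of the devices.

```bash
python3 -m crank '0.2 0 0 -2.5 0; 0.2 0 0 -1 0; 0.2 0 0 0 0; 0.2 0 0 0 0' && python3 -m crank '0.62 0 0 0.5 0; 0.62 0 0 0 0; 0.62 0 0 0 0; 0.62 0 0 0 0; 0.62 0 0 50 0; 0.62 0 0 60 0; 0.62 0 0 60 0; 0.62 0 -60 0 0; 0.62 0 -60 0 0; 0.62 0 -60 0 0' && python3 -m crank '0.62 0 -60 0 0; 0.62 0 -60 0 0; 0.62 0 -60 0 0; 0.62 0 0 0 0;0.62 0 0 0 0'; python3 - <<'E'
from m import *
im=grab('top','t5.png'); h=cv2.cvtColor(im['pixels'],cv2.COLOR_RGB2HSV).astype(int)
p=cv2.imread('pics/t5.png'); cv2.imwrite('pics/t5c.png',cv2.resize(p[150:285,145:355],None,fx=3.8,fy=3.8,interpolation=cv2.INTER_CUBIC))
m=(h[...,2]<62);k=np.zeros_like(m);k[205:275,175:262]=1
for c in blobs(m&k,150): print('dark',np.round(cv2.minAreaRect(c)[0],1),cv2.minAreaRect(tomat(onz(im,c[:,0,:],.021)).astype(np.float32)*1000))
E
```

```text
time: 27.18
ee_pos: [0.5014, 0.0213, 0.0198]
orientation: [[0.993, -0.121, 0.0], [-0.121, -0.993, 0.0], [0.0, -0.0, -1.0]]
ft_force: [-1.4, 0.4, 4.9]
grip_width: 0.407
grasp_force: 15.0
time: 28.42
ee_pos: [0.5013, -0.1601, 0.1901]
orientation: [[0.993, -0.12, 0.001], [-0.12, -0.993, 0.0], [0.001, -0.0, -1.0]]
ft_force: [1.0, 0.4, -0.2]
grip_width: 0.619
grasp_force: 0.0
time: 29.05
ee_pos: [0.5012, -0.3378, 0.1893]
orientation: [[0.993, -0.121, -0.001], [-0.121, -0.993, 0.002], [-0.001, -0.002, -1.0]]
ft_force: [0.9, -0.3, 0.1]
grip_width: 0.621
grasp_force: 0.0
dark [207.7 227.7] ((-45.23541259765625, 99.52224731445312), (84.1212158203125, 87.70702362060547), 0.04906024783849716)
dark [248.5 233.6] ((-46.79697036743164, -3.711122512817383), (38.0964241027832, 127.3561782836914), 89.37088012695312)
```

View pics/t5c.png

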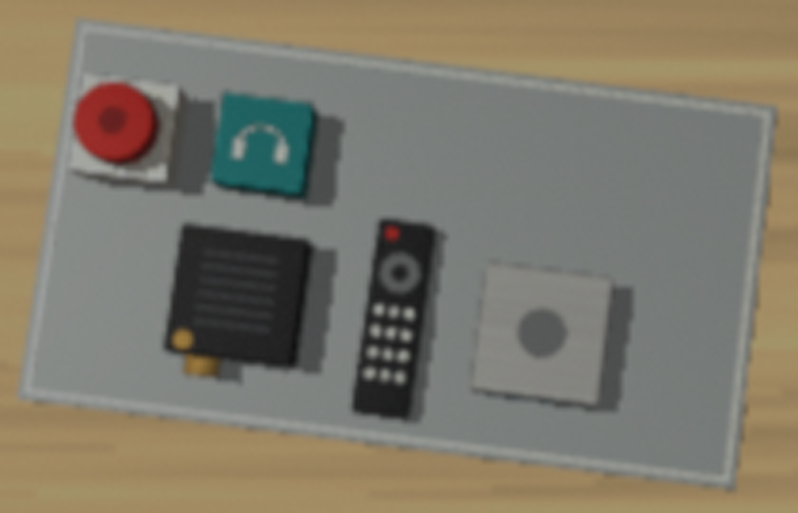

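The layout is complete. The remote is at mat (−46.8, −3.7) mm against a target of (−45.4, −2.2), square with the mat, keys up, and the devices haven't moved. I'm handing in.

```bash
python3 -c "
from station import r
print(r.sign_off())"
```

```text
the job is handed in; nothing more can be done
None
```

The layout is finished and handed in at about 29 s on the robot's clock: in the top camera, all four items are within about 2 mm of their targets, and the amplifier and streamer did not move.

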